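# Click the drill battery into its charger

## Task

Put the cordless-drill battery pack on to charge: set it down flat in the open mouth of the charger's bay with its red tooth on the side of the red latch, then push it along the bay until the sprung latch clicks in behind the tooth and holds it against the sprung terminals. Push gently and stop once it has clicked: ramming it on crushes the terminals. Let go, and leave the jar, the screwdriver and the tape measure where they are.

Things in the scene. Friction and masses are not known exactly. Their poses are not given: they have to be found in the camera images.
- battery: loose black battery pack, about 0.5 kg: a block 100 (x) x 60 (y) x 40 (z) mm with a grey grip rib on top, 66 mm high in all. Origin at the centre of its underside, z up. +x is its front, with three brass contacts, which goes into the charger first. Its rear face (x = -50 mm) is plain and flat and can be pushed. Its long sides (y) are smooth but for the tooth
- rib (a point): centre of the top of the pack's grey grip rib, which is 70 (x) x 36 (y) x 26 mm high; the black shoulders beside it are 40 mm above the pack's underside. The pack can be taken by the rib from above, across its 36 mm. Axes as the pack's
- tooth (a point): crest of the red tooth on the pack's left (+y) side. The tooth stands out 8 mm, from 24 to 36 mm above the underside: a ramp rising from x = +40 to x = +24 mm of the pack, flat to x = +20 mm, there a square back face
- charger: black charger fixed to the bench; base plate 275 (x) x 160 (y) x 12 mm, its top is the bay floor. Origin at bench level; the base reaches from x = -115 (open mouth) to +160 mm; +x points into the bay, +y to its left, z up. Side walls stand 16 mm above the floor: grey straight ones 63 mm apart inwards of x = +5 mm, in front of them yellow flared ones, 83 mm apart at x = -35 mm
- bay (a point): point on the bay floor, 12 mm above the bench, at x = -62 mm, y = 0 of the charger; axes as the charger's. A pack set down with its underside centred here, front towards +x, lies wholly on the floor with its front end in the flare, clear of the latch. Pushed straight in it clicks about 87 mm further on; latch and terminals share a carrier that may be set up to 22 mm nearer or deeper, so feel
- pawl (a joint): opening of the red sprung latch above the left (+y) bay wall, in m: 0 = closed. The pack's tooth drives it outwards (+y of the charger) by 4 to 6 mm against 3 to 5 N, and it snaps back to about 0 when the tooth is past; its inner face is square, so the tooth cannot come back. The latch's top is 49 mm above the bench
- terminals (a joint): how far the grey sprung terminal plate at the bay's inner end is pressed in, in m: 0 = out. 2.5 N per mm; it pushes the pack back. Pressed about 3 mm at the click and held so by the latch; beyond 7 mm (17 N on it) it is damaged. The whole push along the bay, with friction, rises to 8 to 12 N before the click, drops at it, then climbs again; a push stopped at 14 to 16 N is past the click and safe
- jar: closed glass jar with a yellow lid, 62 mm across, 85 mm tall, standing on the bench; a bystander. Origin at the centre of its underside. It and the pack may change sides
- screwdriver: screwdriver with an orange handle lying on the bench, about 200 mm long; a bystander
- tape: yellow tape measure, 66 x 36 x 62 mm, standing on the bench; a bystander. Origin at the centre of its underside
Not all that is in view belongs to the job. Leave any orange look-alike of the battery alone.

How it is judged:
On the way, in this order (a step that is already met when the one before it is completed fails the run):
1. the pack lies flat on the bay floor in the mouth, its centre at least 25 mm before the charger's origin, not yet at the latch (x of battery in the frame of charger between -0.1 and -0.025 m and y of battery in the frame of charger between -0.02 and 0.02 m and z of battery in the frame of charger below 0.017 m and angle between battery's own z axis and vertical below 0.1 rad and value of joint pawl below 0.001 m), for 0.1 s.
2. the tooth, with the pack down on the bay floor, drives the latch open by more than 2.5 mm (value of joint pawl above 0.0025 m and x of battery in the frame of charger above -0.025 m and z of battery in the frame of charger below 0.017 m and angle between battery's own z axis and vertical below 0.1 rad), for 0.02 s.
At the end, for the whole second after the job is handed in: The pack lies flat in the bay (within 4 mm of the floor, level within 0.08 rad, in line within 0.1 rad), the latch has closed again behind its tooth (open less than 1.5 mm), and the pack, let go and at rest, is held against the terminals, keeping them pressed in 1.8 to 6 mm (value of joint terminals between 0.0018 and 0.006 m and value of joint pawl below 0.0015 m and x of battery in the frame of charger above -0.002 m and z of battery in the frame of charger below 0.016 m and angle between battery's own z axis and vertical below 0.08 rad and angle between the x axis of battery and the x axis of charger, either way round below 0.1 rad and linear speed of battery below 0.02 m/s); the robot touches nothing.
It fails at once if the terminals are crushed (pressed in more than 7 mm) (value of joint terminals above 0.007 m).
It fails at once if the pack is dropped on, jammed against or pressed on the charger's base and walls with more than 80 N (contact force between battery and charger above 80 N).
It fails at once if the jar, the screwdriver or the tape measure is moved more than 30 mm (distance of any of jar, screwdriver, tape from where it was at the start of the episode above 0.03 m).
It also fails if it takes over 70 s, if anything falls off the work surface, if the arm or the gripper's body presses on something with over 40 N, if the wrist force passes 120 N, or if a joint passes its speed limit or range.

## Robot

A 6-joint arm with a two-finger parallel gripper is mounted at the origin on the work surface. World frame = base frame: x ahead of the robot, y to its left, z up, the work surface at z = 0. Lengths are in m, angles in rad, forces in N, time in s.
With the tool pointing down it reaches from about 0.35 to 0.975 m from the base axis. Payload 7.1 kg.
Tool frame: the origin (TCP) lies at the very end of the fingers, on their centre line; the grasp point (between the pads) lies 19 mm behind it (r.hold_point_z is the distance from the TCP to the grasp point, in m); z points along the fingers, y is the line along which they close (so a half turn about z gives the same grasp; the last joint's range is limited). The gripper opens to 88 mm and grips with 3 to 60 N. Pads are 20 mm wide; open, the fingers measure 115 mm over their backs; the gripper's body (75 mm by 178 mm) begins 61 mm behind the grasp point.
Start: joints at [1.281, 0.423, 1.63, -0, 1.089, -0.019], TCP at [0.167, 0.602, 0.199] pointing down, gripper open.
Joint ranges: [-3, 3], [-0.9, 2.11], [0.09, 2.58], [-1.31, 4.45], [0.11, 2.69], [-2.54, 2.54]. Speed limits (rad/s): [2.39, 2.39, 3.01, 3.14, 3.14, 3.14].

## Interface

Orientations are given as [roll, pitch, yaw] about the fixed x, y, z axes, in that order (R = Rz(yaw) Ry(pitch) Rx(roll)).
In Python, from rig import r gives the robot as it stands.
- The arm moves only by the tool apply_moves, never from a script. Its arguments are lists of equal length, an entry for each row: "travel": the shift along the tool's x, y, z each as a share of 12 cm, from -1 to 1, a list of three; "twist": the turn, a rotation vector about the tool's x, y, z each as a share of 90 degrees, from -1 to 1, a list of three; "fingers": the opening, from -1 (shut) to 1 (fully open), so that 0 is half open. A call has 1 to 10 rows; each row is the pose to reach, as a shift and turn from the pose commanded when the call began, along the tool's axes at that moment; what a row does not reach only later rows make up. A row lasts 1/8 s, in which the tool goes at most 62.5 mm and 10.7 degrees, less where a joint would pass 70% of its speed; a pose out of reach is approached as far as the arm can. A call with a number of a shift or a turn outside -1 to 1 is refused whole. A call with a gripper value outside its range is refused whole. The fingers move at their own pace and stop on an object; "force" is the grip in N (left out, the last holds). Time passes only in rows, so rows that repeat a pose let the fingers close. It gives the time, the measured TCP pose, the force, the opening and the grip force at its end, in the units of the state.
- r.observe(): the state, without advancing time (a new reading comes with each control period).
- r.read_camera(name): name is "scene" or "top" or "wrist"; returns the picture (420x560x3 uint8, red, green, blue); there is no depth.
- r.camera_info(name): a dict with "K" (3x3 intrinsics, pixels), "k1" (the pictures are not rectified: a ray, as slopes to the right and down, at radius r is drawn at 1 + k1 r^2 times it, then the intrinsics apply), "rvec" (rotation vector, rad) and "tvec" (3), from world to camera coordinates, as OpenCV has them. Camera axes: x right, y down, z forward; pixel columns grow to the right and rows downward; lengths in m; the calibration is good to about 2 mm. A picture is of the moment at which its call begins: read the wrist's pose just before it. camera_info takes no time and is no camera call; for the wrist camera it gives the pose at the moment of the call.
- r.close_job(): hands the job in; it is judged then, once.
The state is a dict: "time_s": time; "joint_pos": joint angles; "joint_velocities": joint speeds; "joint_efforts": joint torques, N m; "tcp_pos": TCP position; "ee_rot": TCP orientation; "ft_force": force on the tool from outside, world axes, zero at the start; "ft_torque": the same for the moment, N m; "finger_gap": finger opening in m; "gripper_force": force on a finger pad.
Only numpy, scipy, OpenCV 4.12 (cv2) and the standard library are available. Lean on these libraries where they do the work, as an engineer would, in place of code of your own. Each camera call takes 0.05 s, during which the arm holds its last target. There are 200 camera calls.

## Working session

There is one attempt and no reset: what is moved stays moved. The work goes in short steps, Python scripts to look and compute and a tool call to move; the robot and the scene stay as the last step left them, time stands still between calls to the robot, and variables do not carry over. Pictures are saved under pics/ and viewed, at most 10 in all, crops included, and the job is handed in when it is done.

Besides the shell and the picture viewer there is one more tool, called after "Request:" in YAML: its name, and indented under it one key for each argument. apply_moves: Moves the arm, as the interface text tells. Shift numbers are shares of 12 cm and turn numbers shares of 90 degrees, none past 1 either way. Its arguments: {"type":"object","properties":{"travel":{"type":"array"},"twist":{"type":"array"},"fingers":{"type":"array"},"force":{"type":"number"}},"required":["travel","twist","fingers"]}

```bash
mkdir -p pics; ls
python3 - <<'E'
from rig import r
import cv2,numpy as np
for n in("scene","top"):
    im=r.read_camera(n); cv2.imwrite(f"pics/{n}0.png",im[:,:,::-1]); i=r.camera_info(n); print(n,i["K"],i["k1"],i["rvec"],i["tvec"])
o=r.observe();print(o)
E
```

```text
pics
scene [[444.63887073   0.         273.04668726]
 [  0.         444.63887073 212.1148504 ]
 [  0.           0.           1.        ]] -0.08351160523856246 [ 2.03991021  1.65066908 -0.49375468] [-0.16959243 -0.34586655  1.57211904]
top [[527.45668058   0.         271.73861827]
 [  0.         527.45668058 206.95106222]
 [  0.           0.           1.        ]] -0.07807302426685618 [ 2.12791162 -2.15657743  0.15433624] [0.05518559 0.50450737 1.25206649]
{'time_s': 0.1, 'joint_pos': array([ 1.28101943e+00,  4.23773560e-01,  1.63062578e+00, -7.81377471e-06,
        1.08858985e+00, -1.89943383e-02]), 'joint_velocities': array([ 0.00132828, -0.00282463, -0.00174361, -0.00146712, -0.00193135,
        0.00087312]), 'joint_efforts': array([-1.46458171e-05, -5.45611203e+01, -2.74325055e+01,  6.45666104e-02,
        1.89226650e-02, -4.83856070e-05]), 'tcp_pos': array([0.16699694, 0.60171165, 0.19856895]), 'ee_rot': array([-3.14019625e+00, -1.96080243e-05,  2.87081371e+00]), 'ft_force': array([ 0.26661143, -0.72405307,  0.00404123]), 'ft_torque': array([ 0.00591943, -0.01276272,  0.00052405]), 'gripper_force': 0.0, 'finger_gap': 0.08722762210591273}
```

View pics/top0.png

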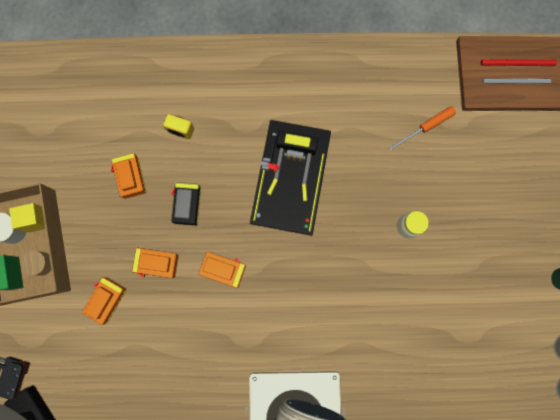

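View pics/scene0.png

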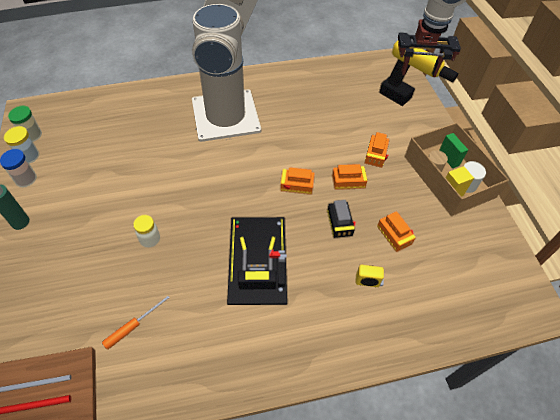

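The pack must be the black one with the grey rib at top (186,203). The orange look-alikes at (128,175), (155,263), (222,269) and (103,300) are decoys. The charger is at (291,178), with its red latch at (268,165) on its left. The jar is at (415,224), the tape at (178,125) and the screwdriver at (425,127). I'll confirm with one crop and measure.

```bash
cat > h.py <<'E'
import cv2,numpy as np
from rig import r
from scipy.spatial.transform import Rotation as Ro
def ray(n,uv,z,info=None):
    i=info or r.camera_info(n);K=np.array(i["K"]);p=np.array(uv,float).reshape(-1,2)
    d=cv2.undistortPoints(p.reshape(-1,1,2),K,np.array([i["k1"],0,0,0.])).reshape(-1,2)
    R=cv2.Rodrigues(np.array(i["rvec"]))[0];c=-R.T@np.array(i["tvec"]).ravel()
    w=np.c_[d,np.ones(len(d))]@R
    return c+w*((z-c[2])/w[:,2])[:,None]
def proj(n,P,info=None):
    i=info or r.camera_info(n)
    return cv2.projectPoints(np.array(P,float).reshape(-1,3),np.array(i["rvec"]),np.array(i["tvec"]),np.array(i["K"]),np.array([i["k1"],0,0,0.]))[0].reshape(-1,2)
def rect(mask,roi):
    x0,y0,x1,y1=roi;m=np.zeros_like(mask);m[y0:y1,x0:x1]=mask[y0:y1,x0:x1]
    c=max(cv2.findContours(m,0,2)[0],key=cv2.contourArea)
    return c[:,0,:]
E
python3 - <<'E'
from h import *
im=r.read_camera("top");
cv2.imwrite("pics/c1.png",cv2.resize(im[110:245,150:345,::-1],None,fx=4,fy=4,interpolation=2))
g=im.max(2).astype(int); dark=((g<75)).astype(np.uint8)*255
dark=cv2.morphologyEx(dark,cv2.MORPH_CLOSE,np.ones((5,5)))
for nm,roi,z in(("charger",(240,110,340,245),.012),("pack",(165,185,210,235),.04)):
    c=rect(dark,roi);P=ray("top",c,z)[:,:2]*1000
    q=cv2.minAreaRect(P.astype(np.float32));print(nm,q,cv2.boxPoints(q).tolist())
E
```

```text
charger ((586.440185546875, 0.0799713134765625), (157.49156188964844, 272.61260986328125), 78.42411041259766) [[437.10479736328125, -49.71210479736328], [704.1724243164062, -104.41609954833984], [735.7755737304688, 49.872047424316406], [468.70794677734375, 104.57604217529297]]
pack ((513.8817749023438, 259.60943603515625), (61.62895202636719, 96.72237396240234), 84.7826156616211) [[462.9188537597656, 233.32032775878906], [559.240478515625, 224.52491760253906], [564.8447265625, 285.8985595703125], [468.5230712890625, 294.6939697265625]]
```

View pics/c1.png

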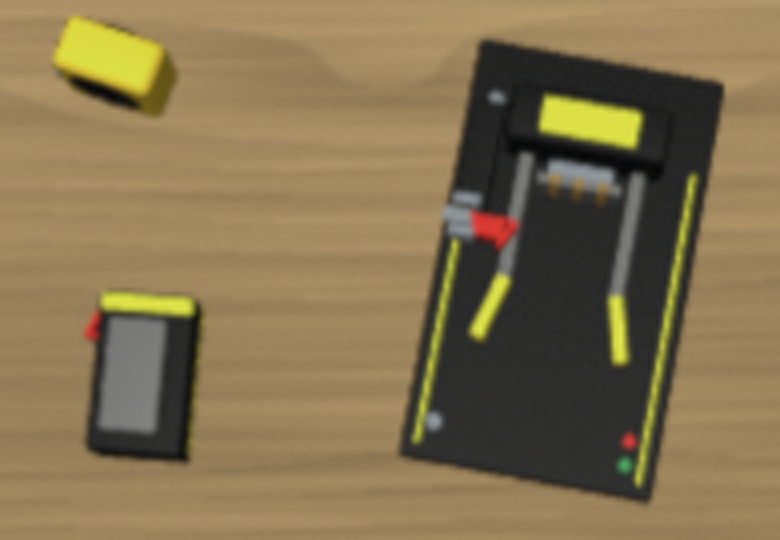

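The crop confirms the black pack at top (186,203): red tooth at (173,191) on its left and its striped front pointing up in the picture. The red latch at (275,167) is on the same side of the charger. Next I'll move above the pack.

Request:
apply_moves:
  travel:
    - [-0.44,-0.25,0]
    - [-0.88,-0.5,0]
    - [-0.88,-0.5,0]
  twist:
    - [0,0,0]
    - [0,0,0]
    - [0,0,0]
  fingers: [0.6,0.6,0.6]

```text
time_s: 0.52
tcp_pos: [0.2549, 0.5134, 0.199]
ee_rot: [-3.14, 0.0, 2.867]
ft_force: [0.4, 0.3, 0.0]
finger_gap: 0.0706
gripper_force: 0.0
```

Request:
apply_moves:
  travel:
    - [-0.44,-0.25,0]
    - [-0.88,-0.5,0]
    - [-0.88,-0.5,0]
  twist:
    - [0,0,0]
    - [0,0,0]
    - [0,0,0]
  fingers: [0.6,0.6,0.6]

```text
time_s: 0.9
tcp_pos: [0.3403, 0.4283, 0.1992]
ee_rot: [-3.141, 0.0, 2.867]
ft_force: [0.3, 0.1, -0.5]
finger_gap: 0.0703
gripper_force: 0.0
```

Request:
apply_moves:
  travel:
    - [-0.44,-0.25,0]
    - [-0.88,-0.5,0]
    - [-0.88,-0.5,0]
  twist:
    - [0,0,0]
    - [0,0,0]
    - [0,0,0]
  fingers: [0.6,0.6,0.6]

```text
time_s: 1.27
tcp_pos: [0.4259, 0.3431, 0.1993]
ee_rot: [3.141, 0.0, 2.867]
ft_force: [-1.1, 0.2, 1.2]
finger_gap: 0.0701
gripper_force: 0.0
```

Request:
apply_moves:
  travel:
    - [-0.44,-0.25,0]
    - [-0.88,-0.5,0]
    - [-0.88,-0.5,0]
    - [-0.88,-0.5,0]
  twist:
    - [0,0,-0.06]
    - [0,0,-0.12]
    - [0,0,-0.12]
    - [0,0,-0.12]
  fingers: [0.6,0.6,0.6,0.6]

```text
time_s: 1.78
tcp_pos: [0.5089, 0.2595, 0.199]
ee_rot: [3.141, -0.001, 3.059]
ft_force: [-0.7, 0.1, -1.0]
finger_gap: 0.0702
gripper_force: 0.0
```

Run:
```python
from h import *
i=r.camera_info("wrist");im=r.read_camera("wrist");cv2.imwrite("pics/w1.png",im[:,:,::-1])
R=cv2.Rodrigues(np.array(i["rvec"]))[0];print(-R.T@np.array(i["tvec"]).ravel(),R[2])
print(proj("wrist",[[.514,.26,.066],[.564,.255,.04]],i), i["K"][0][0])
np.save("w1.npy",im);import pickle;pickle.dump(i,open("w1.pkl","wb"))
```

```text
[0.42617584 0.26657737 0.3850417 ] [ 0.29893069 -0.02311941 -0.95399472]
[[280.46555799 200.56234929]
 [279.69086214 234.99723946]] 307.2418765342097
```

View pics/w1.png

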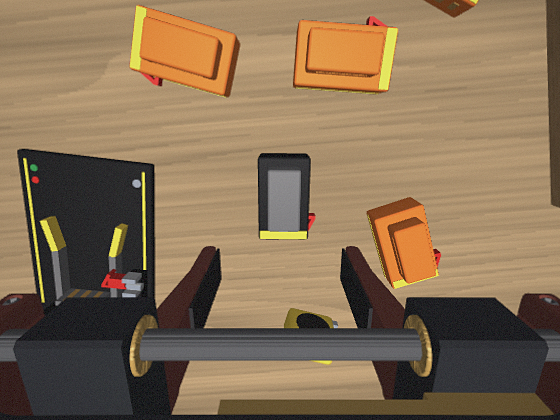

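The wrist view shows the pack at (284,197), its grey rib at (284,201) and its tooth at (311,220), all between the fingers. I'll measure the rib.

Run:
```python
from h import *
import pickle
im=np.load("w1.npy");i=pickle.load(open("w1.pkl","rb"))
g=im.astype(int);m=((g.max(2)>85)&(g.max(2)-g.min(2)<25)).astype(np.uint8)*255
c=rect(m,(262,160,308,233));P=ray("wrist",c,.066,i)[:,:2]*1000
q=cv2.minAreaRect(P.astype(np.float32));print(q,cv2.boundingRect(c))
y=((g[:,:,0]>170)&(g[:,:,1]>150)&(g[:,:,2]<120)).astype(np.uint8)*255
c=rect(y,(250,222,315,245));P=ray("wrist",c,.04,i)[:,:2]*1000
print(cv2.minAreaRect(P.astype(np.float32)));
# same in top
im=r.read_camera("top");g=im.astype(int);m=((g.max(2)>85)&(g.max(2)-g.min(2)<25)).astype(np.uint8)*255
c=rect(m,(172,188,200,226));P=ray("top",c,.066)[:,:2]*1000
print(cv2.minAreaRect(P.astype(np.float32)))
o=r.observe();print(o["tcp_pos"],o["ee_rot"])
```

```text
((515.2348022460938, 263.6017150878906), (34.36251449584961, 68.33602142333984), 84.70426177978516) (268, 170, 33, 62)
((563.7047119140625, 259.0459289550781), (55.662109375, 9.060859680175781), 85.2499008178711)
((505.12969970703125, 255.186767578125), (91.01183319091797, 65.15717315673828), 0.3912753462791443)
[0.5086254  0.25972735 0.19911468] [ 3.14149857e+00 -7.00929542e-04  3.06091650e+00]
```

Request:
apply_moves:
  travel:
    - [-0.05,0.036,0.3]
    - [-0.05,0.036,0.6]
    - [-0.05,0.036,0.6]
  twist:
    - [0,0,0.008]
    - [0,0,0.008]
    - [0,0,0.008]
  fingers: [0.6,0.6,0.6]

```text
time_s: 2.25
tcp_pos: [0.5134, 0.2622, 0.125]
ee_rot: [-3.139, -0.005, 3.048]
ft_force: [-0.1, 1.0, -0.0]
finger_gap: 0.0698
gripper_force: 0.0
```

Request:
apply_moves:
  travel:
    - [0,0,0.3]
    - [0,0,0.55]
    - [0,0,0.7]
    - [0,0,0.7]
  twist:
    - [0,0,0]
    - [0,0,0]
    - [0,0,0]
    - [0,0,0]
  fingers: [0.6,0.6,0.6,0.6]

```text
time_s: 2.75
tcp_pos: [0.5159, 0.2621, 0.0432]
ee_rot: [-3.141, -0.001, 3.047]
ft_force: [-0.1, 0.4, 0.1]
finger_gap: 0.0705
gripper_force: 0.0
```

Request:
apply_moves:
  travel:
    - [0,0,0]
    - [0,0,0]
    - [0,0,0]
    - [0,0,0]
    - [0,0,0]
    - [0,0,0]
  twist:
    - [0,0,0]
    - [0,0,0]
    - [0,0,0]
    - [0,0,0]
    - [0,0,0]
    - [0,0,0]
  fingers: [-0.6,-0.6,-0.6,-0.6,-0.6,-0.6]
  force: 30

```text
time_s: 3.5
tcp_pos: [0.5163, 0.2617, 0.0433]
ee_rot: [-3.142, -0.0, 3.047]
ft_force: [-0.3, -0.1, 0.4]
finger_gap: 0.0179
gripper_force: 0.0
```

Request:
apply_moves:
  travel:
    - [0,0,-0.2]
    - [0,0,-0.6]
    - [0,0,-0.8]
    - [0,0,-0.8]
  twist:
    - [0,0,0]
    - [0,0,0]
    - [0,0,0]
    - [0,0,0]
  fingers: [-0.6,-0.6,-0.6,-0.6]

```text
time_s: 4.0
tcp_pos: [0.5176, 0.2624, 0.1411]
ee_rot: [3.14, 0.003, 3.047]
ft_force: [-0.5, -0.1, -0.7]
finger_gap: 0.0178
gripper_force: 0.0
```

Run:
```python
from h import *
o=r.observe();print(o["tcp_pos"],o["ee_rot"],o["finger_gap"],o["gripper_force"],o["ft_force"])
# charger re-measure with lower bias: yellow lines on base edges + flared walls from top
im=r.read_camera("top");cv2.imwrite("pics/t2.png",cv2.resize(im[100:250,160:345,::-1],None,fx=4,fy=4,interpolation=2))
g=im.astype(int)
y=((g[:,:,0]>140)&(g[:,:,1]>130)&(g[:,:,2]<120)).astype(np.uint8)
n,l,s,c=cv2.connectedComponentsWithStats(y[100:250,240:345])
a=np.radians(-11.6);org=np.array([564.4,4.6])
for k in range(1,n):
    if s[k,4]<8: continue
    for z in(.012,.028):
        ys,xs=np.where(l==k);P=ray("top",np.c_[xs+240,ys+100],z)[:,:2]*1000-org
        L=P@np.array([[np.cos(a),-np.sin(a)],[np.sin(a),np.cos(a)]])
        vx,vy,_,_=cv2.fitLine(P.astype(np.float32),2,0,.01,.01).ravel()
        print(k,s[k,4],z,"chargerframe mean",L.mean(0).round(1),"x",L[:,0].min().round(1),L[:,0].max().round(1),"y",L[:,1].min().round(1),L[:,1].max().round(1),"ang",np.degrees(np.arctan(vy/vx)).round(2))
```

```text
[0.51755627 0.26237744 0.14105589] [3.13953942 0.00343073 3.04670982] 0.017753851727582964 0.0 [-0.47090443 -0.0995247  -0.67371418]
1 2749 0.012 chargerframe mean [187.1  23.7] x 118.4 246.2 y -112.5 165.0 ang 88.17
1 2749 0.028 chargerframe mean [181.7  23.3] x 113.9 240.1 y -111.3 162.8 ang 88.17
2 223 0.012 chargerframe mean [118.3   1.1] x 106.5 130.3 y -29.8 32.2 ang 78.22
2 223 0.028 chargerframe mean [113.8   1. ] x 102.0 125.6 y -29.5 31.6 ang 78.22
3 756 0.012 chargerframe mean [ 59.3 109.8] x 6.9 106.7 y 81.7 144.8 ang -7.4
3 756 0.028 chargerframe mean [ 55.4 108.3] x 3.7 102.3 y 80.5 142.9 ang -7.4
4 228 0.012 chargerframe mean [ 120.9 -101.8] x 100.0 143.4 y -122.5 -81.7 ang -42.36
4 228 0.028 chargerframe mean [ 116.3 -100.6] x 95.7 138.6 y -121.2 -80.9 ang -42.36
5 85 0.012 chargerframe mean [ -6.8 -69.4] x -102.5 91.5 y -70.8 -68.1 ang -11.49
5 85 0.028 chargerframe mean [ -9.8 -68.7] x -104.3 87.3 y -70.1 -67.4 ang -11.49
6 284 0.012 chargerframe mean [  72.  -105.9] x 47.1 96.9 y -130.3 -82.1 ang -65.67
6 284 0.028 chargerframe mean [  68.  -104.8] x 43.4 92.6 y -1
[... 2149 characters left out ...]
 89.78
32 14 0.012 chargerframe mean [-145.6   86. ] x -149.2 -142.6 y 74.0 95.9 ang -88.5
32 14 0.028 chargerframe mean [-146.9   84.8] x -150.5 -143.9 y 72.9 94.5 ang -88.5
42 111 0.012 chargerframe mean [-145.4   41. ] x -161.4 -129.8 y -27.1 94.4 ang -89.14
42 111 0.028 chargerframe mean [-146.7   40.4] x -162.5 -131.3 y -26.9 93.1 ang -89.14
43 35 0.012 chargerframe mean [-110.  -139.5] x -116.1 -103.4 y -158.4 -117.5 ang -87.82
43 35 0.028 chargerframe mean [-111.8 -137.9] x -117.8 -105.2 y -156.6 -116.2 ang -87.82
46 214 0.012 chargerframe mean [-164.4   43.7] x -180.8 -145.4 y -29.8 91.5 ang -87.83
46 214 0.028 chargerframe mean [-165.4   43. ] x -181.7 -146.8 y -29.6 90.2 ang -87.83
```

The gap closed to 17.8 mm with no force, so the fingers didn't take the rib. I'll look again.

Run:
```python
from h import *
import pickle
i=r.camera_info("wrist");im=r.read_camera("wrist");cv2.imwrite("pics/w2.png",im[:,:,::-1]);np.save("w2.npy",im);pickle.dump(i,open("w2.pkl","wb"))
```

```text
(no output)
```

View pics/w2.png

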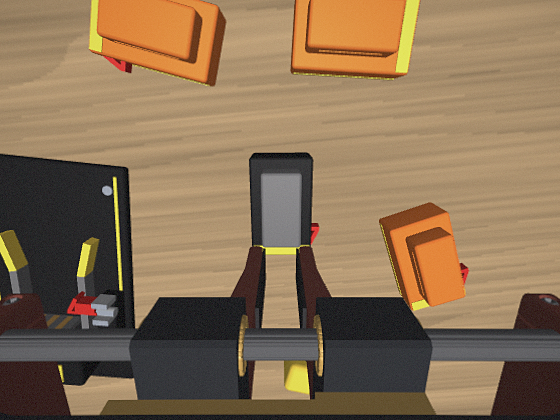

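View pics/t2.png

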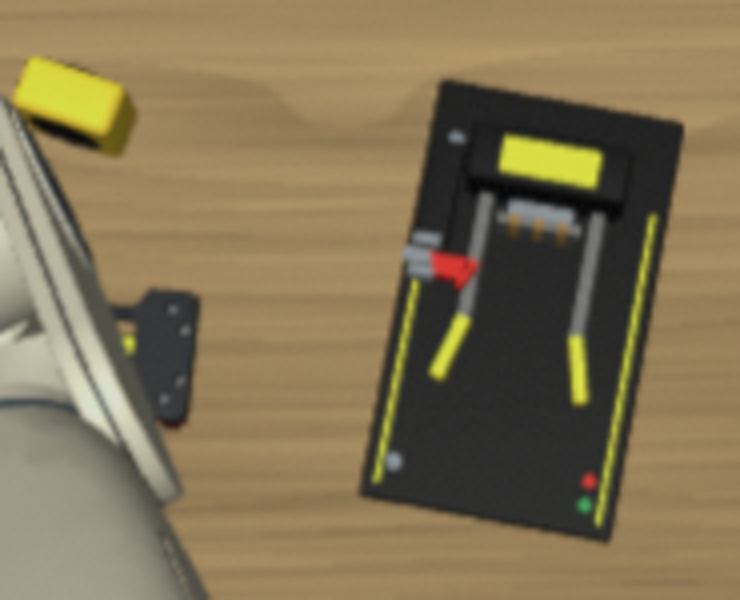

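Run:
```python
from h import *
import pickle
im=np.load("w2.npy");i=pickle.load(open("w2.pkl","rb"))
g=im.astype(int);m=((g.max(2)>85)&(g.max(2)-g.min(2)<25)).astype(np.uint8)*255
c=rect(m,(252,160,310,246));
for z in(.03,.066,.1):print(z,cv2.minAreaRect((ray("wrist",c,z,i)[:,:2]*1000).astype(np.float32)))
o=r.observe();t=o["tcp_pos"];print(t,proj("wrist",[t,t+[0,0,.019]],i))
R=cv2.Rodrigues(np.array(i["rvec"]))[0];print(-R.T@np.array(i["tvec"]).ravel())
# two-view check: rear corners of pack scene view
im=r.read_camera("scene");print(proj("scene",[[.515,.263,.066],[.466,.268,.04],t]))
cv2.imwrite("pics/s2.png",cv2.resize(im[130:330,200:460,::-1],None,fx=3,fy=3,interpolation=2))
```

```text
0.03 ((525.5651245117188, 262.3839416503906), (39.70203399658203, 76.01171875), 84.73989868164062)
0.066 ((514.33984375, 263.30743408203125), (34.86372756958008, 66.74851989746094), 84.73989868164062)
0.1 ((503.7384338378906, 264.17962646484375), (30.294212341308594, 57.99997329711914), 84.73991394042969)
[0.51584536 0.26154941 0.13852216] [[278.87630468 245.49250754]
 [278.79695156 258.35758278]]
[0.43345372 0.26996188 0.325408  ]
[[342.1698631  208.40119789]
 [337.63295765 199.84106613]
 [345.51628475 193.57616236]]
```

View pics/s2.png

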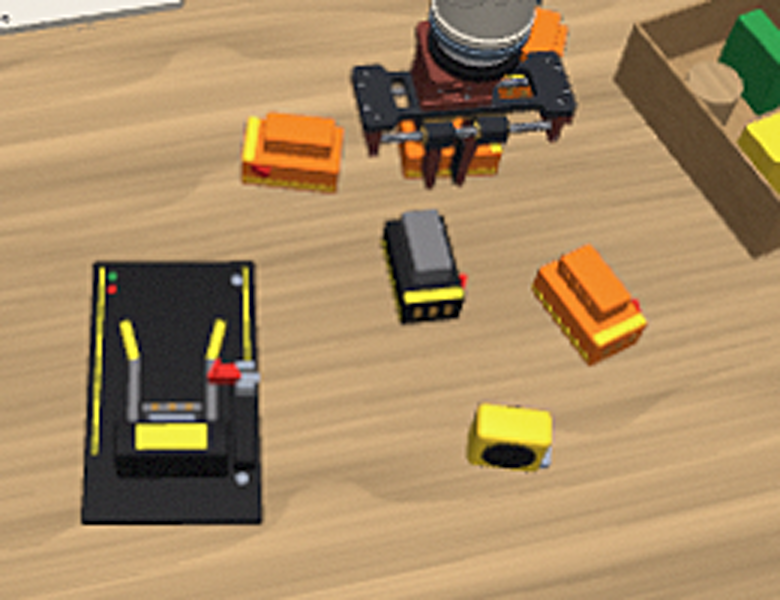

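The pack is unmoved at scene (342,210), and the fingers are above it at (348,192). Before closing again I'll go down open and check from the low pose.

Request:
apply_moves:
  travel:
    - [0,0,0]
    - [0,0,0]
    - [0,0,0.1]
    - [0,0,0.5]
    - [0,0,0.78]
    - [0,0,0.78]
  twist:
    - [0,0,0]
    - [0,0,0]
    - [0,0,0]
    - [0,0,0]
    - [0,0,0]
    - [0,0,0]
  fingers: [0.6,0.6,0.6,0.6,0.6,0.6]

```text
time_s: 4.9
tcp_pos: [0.5139, 0.2606, 0.0426]
ee_rot: [-3.138, -0.005, 3.047]
ft_force: [0.3, 0.4, 0.4]
finger_gap: 0.0701
gripper_force: 0.0
```

Run:
```python
from h import *
a=r.read_camera("wrist");i=r.camera_info("wrist");s=r.read_camera("scene")
t=r.observe()["tcp_pos"];print(t,proj("wrist",[t],i),proj("scene",[t]))
s=cv2.resize(s[150:250,290:400],None,fx=4,fy=4,interpolation=2)
out=np.zeros((500,790,3),np.uint8);out[:400,:440]=s;b=cv2.resize(a[100:400,120:440],(340,319));out[:319,445:785]=b
cv2.imwrite("pics/m3.png",out[:400,:,::-1])
```

```text
[0.5164123  0.26182659 0.04572081] [[280.40491987 249.23273191]] [[340.93669274 212.85094792]]
```

View pics/m3.png

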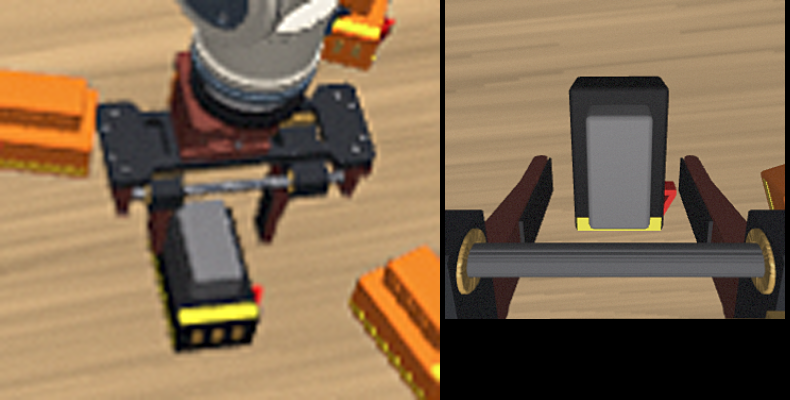

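The open fingers straddle the rib as they should. I'll close slowly and watch the gap.

Request:
apply_moves:
  travel:
    - [0,0,0]
    - [0,0,0]
    - [0,0,0]
  twist:
    - [0,0,0]
    - [0,0,0]
    - [0,0,0]
  fingers: [0,0,0]

```text
time_s: 5.38
tcp_pos: [0.5168, 0.262, 0.0465]
ee_rot: [3.141, 0.001, 3.047]
ft_force: [0.0, 0.6, -0.7]
finger_gap: 0.0448
gripper_force: 0.0
```

Request:
apply_moves:
  travel:
    - [0,0,0]
    - [0,0,0]
  twist:
    - [0,0,0]
    - [0,0,0]
  fingers: [-0.4,-0.4]

```text
time_s: 5.62
tcp_pos: [0.5164, 0.2618, 0.0458]
ee_rot: [3.141, 0.0, 3.047]
ft_force: [0.7, 0.1, 0.5]
finger_gap: 0.0279
gripper_force: 0.0
```

Run:
```python
from h import *
o=r.observe();print(o["tcp_pos"],o["finger_gap"],o["gripper_force"],o["ft_force"])
a=r.read_camera("wrist");s=r.read_camera("scene")
s=cv2.resize(s[150:250,290:400],None,fx=4,fy=4,interpolation=2)
out=np.zeros((400,790,3),np.uint8);out[:400,:440]=s;out[:319,445:785]=cv2.resize(a[100:400,120:440],(340,319))
cv2.imwrite("pics/m4.png",out[:,:,::-1])
```

```text
[0.51635405 0.26180585 0.04579757] 0.02789449262575933 0.0 [0.71937114 0.07389835 0.51158585]
```

View pics/m4.png

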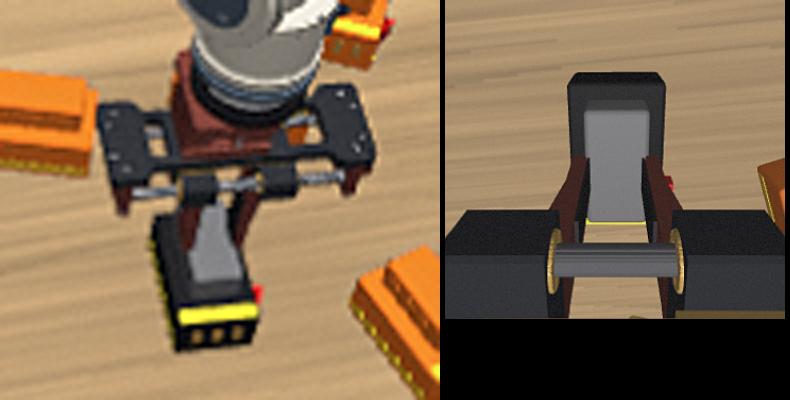

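The view shows the fingertips still above the rib: inner faces at crop columns 588 and 645, over a rib spanning 586 to 650. So the reported height looks biased by about 2 cm. I'll probe down gently with the fingers open and watch the force.

Request:
apply_moves:
  travel:
    - [0,0,-0.05]
    - [0,0,-0.05]
    - [0,0,0]
    - [0,0,0.03]
    - [0,0,0.05]
  twist:
    - [0,0,0]
    - [0,0,0]
    - [0,0,0]
    - [0,0,0]
    - [0,0,0]
  fingers: [0.2,0.2,0.2,0.2,0.2]

```text
time_s: 6.35
tcp_pos: [0.516, 0.2616, 0.0391]
ee_rot: [-3.141, -0.001, 3.047]
ft_force: [-0.2, 0.6, -0.3]
finger_gap: 0.0524
gripper_force: 0.0
```

Request:
apply_moves:
  travel:
    - [0,0,0.02]
    - [0,0,0.04]
    - [0,0,0.04]
  twist:
    - [0,0,0]
    - [0,0,0]
    - [0,0,0]
  fingers: [0.2,0.2,0.2]

```text
time_s: 6.72
tcp_pos: [0.5162, 0.2617, 0.0347]
ee_rot: [-3.141, -0.0, 3.047]
ft_force: [-0.1, 0.4, 0.2]
finger_gap: 0.0525
gripper_force: 0.0
```

Request:
apply_moves:
  travel:
    - [0,0,0.02]
    - [0,0,0.04]
    - [0,0,0.04]
  twist:
    - [0,0,0]
    - [0,0,0]
    - [0,0,0]
  fingers: [0.2,0.2,0.2]

```text
time_s: 7.1
tcp_pos: [0.5162, 0.2617, 0.0299]
ee_rot: [-3.141, -0.0, 3.047]
ft_force: [-0.6, 0.4, 1.0]
finger_gap: 0.0528
gripper_force: 0.0
```

Request:
apply_moves:
  travel:
    - [0,0,0]
    - [0,0,0]
    - [0,0,0]
  twist:
    - [0,0,0]
    - [0,0,0]
    - [0,0,0]
  fingers: [-0.3,-0.3,-0.3]

```text
time_s: 7.48
tcp_pos: [0.5164, 0.2619, 0.0302]
ee_rot: [3.141, 0.0, 3.047]
ft_force: [0.4, 1.6, -0.1]
finger_gap: 0.0355
gripper_force: 30.0
```

Contact: the gap is 35.5 mm with 30 N at a reported z of 30 mm, so the real tip is roughly 23–36 mm higher than reported. I'll open and go down to feel the shoulders, which pins down the bias.

Request:
apply_moves:
  travel:
    - [0,0,0]
    - [0,0,0]
    - [0,0,0.03]
    - [0,0,0.05]
    - [0,0,0.05]
  twist:
    - [0,0,0]
    - [0,0,0]
    - [0,0,0]
    - [0,0,0]
    - [0,0,0]
  fingers: [0.1,0.1,0.1,0.1,0.1]

```text
time_s: 8.1
tcp_pos: [0.5161, 0.2616, 0.0237]
ee_rot: [-3.141, -0.001, 3.047]
ft_force: [0.7, 0.2, -0.4]
finger_gap: 0.0484
gripper_force: 0.0
```

Request:
apply_moves:
  travel:
    - [0,0,0.015]
    - [0,0,0.03]
    - [0,0,0.03]
  twist:
    - [0,0,0]
    - [0,0,0]
    - [0,0,0]
  fingers: [0.1,0.1,0.1]

```text
time_s: 8.48
tcp_pos: [0.5162, 0.2617, 0.0203]
ee_rot: [-3.141, -0.0, 3.047]
ft_force: [0.3, -0.5, -0.0]
finger_gap: 0.0482
gripper_force: 0.0
```

Request:
apply_moves:
  travel:
    - [0,0,0.015]
    - [0,0,0.03]
    - [0,0,0.03]
  twist:
    - [0,0,0]
    - [0,0,0]
    - [0,0,0]
  fingers: [0.1,0.1,0.1]

```text
time_s: 8.85
tcp_pos: [0.5164, 0.2618, 0.017]
ee_rot: [3.142, 0.0, 3.047]
ft_force: [-0.4, 0.1, 2.0]
finger_gap: 0.0486
gripper_force: 1.3
```

The shoulders touch at reported z = 17 mm, so true z is about reported + 23 mm. I'll grip the rib 1–2 mm above that and lift.

Request:
apply_moves:
  travel:
    - [0,0,-0.02]
    - [0,0,-0.02]
    - [0,0,-0.02]
    - [0,0,-0.02]
  twist:
    - [0,0,0]
    - [0,0,0]
    - [0,0,0]
    - [0,0,0]
  fingers: [0.1,-0.4,-0.4,-0.4]
  force: 30

```text
time_s: 9.35
tcp_pos: [0.5163, 0.2618, 0.0193]
ee_rot: [3.142, 0.0, 3.047]
ft_force: [-0.1, 0.4, 0.7]
finger_gap: 0.0359
gripper_force: 30.0
```

Request:
apply_moves:
  travel:
    - [0,0,-0.1]
    - [0,0,-0.5]
    - [0,0,-0.9]
    - [0,0,-0.9]
    - [0,0,-0.9]
  twist:
    - [0,0,0]
    - [0,0,0]
    - [0,0,0]
    - [0,0,0]
    - [0,0,0]
  fingers: [-0.4,-0.4,-0.4,-0.4,-0.4]

```text
time_s: 9.98
tcp_pos: [0.5153, 0.2613, 0.1265]
ee_rot: [-3.141, -0.001, 3.047]
ft_force: [-0.3, -0.0, -5.2]
finger_gap: 0.0359
gripper_force: 30.0
```

Run:
```python
from h import *
import pickle
o=r.observe();t=o["tcp_pos"];i=r.camera_info("wrist");im=r.read_camera("wrist");print(t,o["ee_rot"])
np.save("w3.npy",im);pickle.dump(i,open("w3.pkl","wb"))
out=im.copy();cv2.imwrite("pics/w3.png",out[:,:,::-1])
print("tcp px",proj("wrist",[t],i))
```

```text
[0.51532902 0.26131275 0.1265271 ] [-3.14079834e+00 -1.33438161e-03  3.04671212e+00]
tcp px [[279.48816652 247.00612136]]
```

View pics/w3.png

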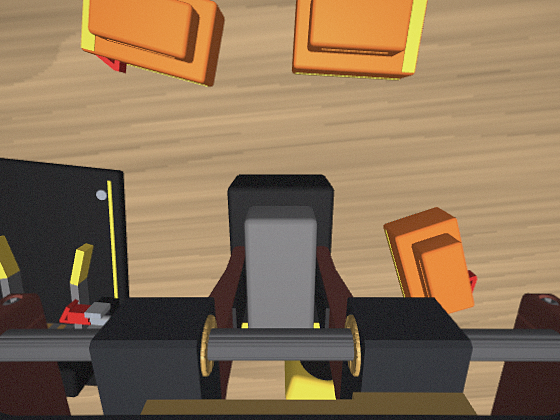

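The pack is held in view, with the rib's rear edge at (280,207). The charger's rear-left base corner is at (124,171). Next I'll tie the wrist and top frames together.

Run:
```python
from h import *
import pickle
im=np.load("w3.npy");i=pickle.load(open("w3.pkl","rb"));t=np.array([.51533,.26131,.12653])
g=im.astype(int)
m=((g.max(2)>85)&(g.max(2)-g.min(2)<25)).astype(np.uint8)*255
c=rect(m,(238,195,325,325));
top=c[c[:,1]<c[:,1].min()+3];w=c[(c[:,1]>225)&(c[:,1]<245)]
print("rib px rear row",c[:,1].min(),"cols",w[:,0].min(),w[:,0].max())
for dz in(.024,.047):
    e=ray("wrist",[[280,c[:,1].min()]],t[2]+dz,i)[0];a,b=ray("wrist",[[w[:,0].min(),235],[w[:,0].max()+1,235]],t[2]+dz,i)
    print(dz,"rear edge-tcp",(e-t)[:2]*1000,"width",np.linalg.norm(a-b)*1000)
# charger features
a=np.radians(-11.47);Rz=np.array([[np.cos(a),-np.sin(a)],[np.sin(a),np.cos(a)]]);O=np.array([.5644,.0050])
y=((g[:,:,0]>150)&(g[:,:,1]>140)&(g[:,:,2]<120)).astype(np.uint8)
n,l,s,cc=cv2.connectedComponentsWithStats(y)
for k in range(1,n):
    if s[k,4]>25 and s[k,0]<125 and s[k,1]>170 : print("yellow",s[k],cc[k])
d=(g.max(2)<75).astype(np.uint8)*255;q=rect(d,(0,140,135,296));
k=q[np.argmax(q[:,0]*.9-q[:,1])];print("corner px",k)
for z in(.012,-.011):
    print(z,"corner",ray("wrist",[k],z,i)[0]*1000,"top says",(O+Rz@[-.115,.08])*1000)
# tape in top & wrist? orange decoy corner check: decoy bottom-right
```

```text
rib px rear row 218 cols 315 316
0.024 rear edge-tcp [-28.11074098   3.03067617] width 1.1329913757995889
0.047 rear edge-tcp [-35.84293638   3.77823601] width 0.9722303312000796
yellow [107 181  11 117 414] [112.10869565 237.76811594]
yellow [ 70 249  14  37 297] [ 76.64983165 266.95286195]
yellow [  0 262   7  17  72] [  2.08333333 272.125     ]
yellow [ 81 387  17  10  87] [ 88.95402299 391.05747126]
yellow [ 67 399  36  16 353] [ 85.32577904 407.58356941]
corner px [122 171]
0.012 corner [470.56954114 109.93472061  12.        ] top says [467.60505528 106.270621  ]
-0.011 corner [473.46488892  97.71851916 -11.        ] top says [467.60505528 106.270621  ]
```

The wrist camera and the arm's positions agree with the top view to about 3 mm. The reported TCP is about 23 mm beyond the real fingertips, so set-down on the 12 mm floor should read z ≈ 0.031. I'll carry the pack to the mouth.

Request:
apply_moves:
  travel:
    - [0,-0.3,0]
    - [0,-0.7,0]
    - [0,-1,0]
    - [0,-1,0]
  twist:
    - [0,0,0]
    - [0,0,0]
    - [0,0,0]
    - [0,0,0]
  fingers: [-0.4,-0.4,-0.4,-0.4]

```text
time_s: 10.52
tcp_pos: [0.5029, 0.1399, 0.1253]
ee_rot: [-3.14, -0.004, 3.044]
ft_force: [-0.0, 1.2, -4.4]
finger_gap: 0.0357
gripper_force: 30.0
```

Request:
apply_moves:
  travel:
    - [-0.04,-0.4,0]
    - [-0.083,-0.8,0]
    - [-0.083,-1,0]
    - [-0.083,-1,0]
    - [-0.083,-1,0]
  twist:
    - [0,0,0.02]
    - [0,0,0.05]
    - [0,0,0.067]
    - [0,0,0.067]
    - [0,0,0.067]
  fingers: [-0.4,-0.4,-0.4,-0.4,-0.4]

```text
time_s: 11.15
tcp_pos: [0.5033, 0.0227, 0.1266]
ee_rot: [3.142, -0.001, 2.942]
ft_force: [0.2, 0.1, -4.5]
finger_gap: 0.0359
gripper_force: 30.0
```

Run:
```python
from h import *
o=r.observe();t=o["tcp_pos"];i=r.camera_info("wrist");im=r.read_camera("wrist");print(t,o["ee_rot"],o["ft_force"])
g=im.astype(int);y=((g[:,:,0]>140)&(g[:,:,1]>130)&(g[:,:,2]<120)).astype(np.uint8)
O=np.array([.566,.0065]);a=np.radians(-11.5);Rz=np.array([[np.cos(a),-np.sin(a)],[np.sin(a),np.cos(a)]])
n,l,s,cc=cv2.connectedComponentsWithStats(y)
for k in range(1,n):
    if s[k,4]<30: continue
    ys,xs=np.where(l==k)
    for z in(.012,.028):
        L=(ray("wrist",np.c_[xs,ys],z,i)[:,:2]-O)@Rz*1000
        if abs(L[:,1].mean())<120: print(s[k],z,"mean",L.mean(0).round(1),"x",L[:,0].min().round(),L[:,0].max().round(),"y",L[:,1].min().round(1),L[:,1].max().round(1))
```

```text
[0.50325961 0.02272443 0.12656476] [ 3.14151735e+00 -1.25390632e-03  2.94198256e+00] [ 0.18154997  0.11199251 -4.45679157]
[    0     0   560   329 92418] 0.012 mean [-123.5  -26.7] x -240.0 88.0 y -308.2 297.2
[    0     0   560   329 92418] 0.028 mean [-124.8  -25.1] x -235.0 76.0 y -291.6 281.6
[ 365    0  126   41 2202] 0.028 mean [-219.8  118.8] x -235.0 -206.0 y 72.4 173.2
[282  99  17  10  49] 0.012 mean [-157.4   13.6] x -162.0 -154.0 y 5.5 20.3
[282  99  17  10  49] 0.028 mean [-156.8   13.1] x -161.0 -154.0 y 5.4 19.4
[202 163  12 128 442] 0.012 mean [-37.1 -71.1] x -103.0 38.0 y -73.1 -69.3
[202 163  12 128 442] 0.028 mean [-43.  -67.2] x -105.0 29.0 y -69.0 -65.4
[339 163  10 115 379] 0.012 mean [-44.6  69.4] x -103.0 22.0 y 67.7 71.2
[339 163  10 115 379] 0.028 mean [-50.1  65.9] x -105.0 13.0 y 64.3 67.6
[226 234   5  15  32] 0.012 mean [-20.9 -50.8] x -28.0 -12.0 y -53.1 -49.3
[226 234   5  15  32] 0.028 mean [-27.7 -47.9] x -35.0 -20.0 y -50.1 -46.5
[241 323   7   5  31] 0.012 mean [ 84.7 -37.3] x 82.0 87.0 y -41.4 -34.2
[241 323   7   5  31] 0.028 mean [ 72.3 -35.2] 
[... 356 characters left out ...]
9] x 94.0 115.0 y 91.5 97.8
[355 332   5  16  47] 0.028 mean [92.3 90.1] x 81.0 101.0 y 86.8 92.8
[355 351   6  25  83] 0.012 mean [141.1  98.1] x 121.0 157.0 y 95.6 100.8
[355 351   6  25  83] 0.028 mean [125.8  93.1] x 107.0 141.0 y 90.7 95.6
[201 358   6  18  67] 0.012 mean [144.7 -89.3] x 131.0 157.0 y -92.0 -86.6
[201 358   6  18  67] 0.028 mean [129.1 -84.4] x 117.0 141.0 y -86.9 -81.8
[ 245  366   61   18 1067] 0.012 mean [156.4  -2. ] x 143.0 170.0 y -38.6 34.6
[ 245  366   61   18 1067] 0.028 mean [140.2  -1.7] x 128.0 153.0 y -36.3 33.0
[228 384  75   3  75] 0.012 mean [174.2 -14.6] x 171.0 174.0 y -60.5 31.4
[228 384  75   3  75] 0.028 mean [157.1 -13.7] x 154.0 157.0 y -57.1 29.9
```

Request:
apply_moves:
  travel:
    - [0,-0.035,0]
    - [0,-0.035,0.2]
    - [0,-0.035,0.5]
    - [0,-0.035,0.7]
    - [0,-0.035,0.74]
    - [0,-0.035,0.74]
  twist:
    - [0,0,0]
    - [0,0,0]
    - [0,0,0]
    - [0,0,0]
    - [0,0,0]
    - [0,0,0]
  fingers: [-0.4,-0.4,-0.4,-0.4,-0.4,-0.4]

```text
time_s: 11.95
tcp_pos: [0.5029, 0.0181, 0.0387]
ee_rot: [3.142, 0.0, 2.942]
ft_force: [-0.3, 0.3, -4.3]
finger_gap: 0.0357
gripper_force: 30.0
```

Request:
apply_moves:
  travel:
    - [0,0,0.015]
    - [0,0,0.03]
    - [0,0,0.03]
  twist:
    - [0,0,0]
    - [0,0,0]
    - [0,0,0]
  fingers: [-0.4,-0.4,-0.4]

```text
time_s: 12.32
tcp_pos: [0.5029, 0.0178, 0.0352]
ee_rot: [3.141, 0.001, 2.941]
ft_force: [-0.1, 0.6, -3.6]
finger_gap: 0.036
gripper_force: 30.0
```

Request:
apply_moves:
  travel:
    - [0,0,0.01]
    - [0,0,0.02]
    - [0,0,0.02]
  twist:
    - [0,0,0]
    - [0,0,0]
    - [0,0,0]
  fingers: [-0.4,-0.4,-0.4]

```text
time_s: 12.7
tcp_pos: [0.5026, 0.0178, 0.0324]
ee_rot: [-3.142, -0.0, 2.942]
ft_force: [-0.1, -0.2, -4.6]
finger_gap: 0.0357
gripper_force: 30.0
```

Request:
apply_moves:
  travel:
    - [0,0,0.01]
    - [0,0,0.015]
    - [0,0,0.015]
  twist:
    - [0,0,0]
    - [0,0,0]
    - [0,0,0]
  fingers: [-0.4,-0.4,-0.4]

```text
time_s: 13.08
tcp_pos: [0.5028, 0.0178, 0.0313]
ee_rot: [3.142, 0.0, 2.942]
ft_force: [-2.8, 1.3, 5.1]
finger_gap: 0.0363
gripper_force: 30.0
```

The pack touched down at reported z = 0.0313, as predicted. I'll release it, rise, back off and check the pose numerically.

Request:
apply_moves:
  travel:
    - [0,0,-0.01]
    - [0,0,-0.01]
    - [0,0,-0.01]
    - [0,0,-0.15]
    - [0,0,-0.5]
    - [0,0,-0.5]
  twist:
    - [0,0,0]
    - [0,0,0]
    - [0,0,0]
    - [0,0,0]
    - [0,0,0]
    - [0,0,0]
  fingers: [0.3,0.3,0.3,0.3,0.3,0.3]

```text
time_s: 13.82
tcp_pos: [0.5052, 0.0178, 0.0941]
ee_rot: [3.14, 0.006, 2.941]
ft_force: [0.7, 0.0, -0.5]
finger_gap: 0.0575
gripper_force: 0.0
```

Request:
apply_moves:
  travel:
    - [0.4,0,0]
    - [0.65,0,0]
    - [0.65,0,0]
    - [0.65,0,0]
  twist:
    - [0,0,0]
    - [0,0,0]
    - [0,0,0]
    - [0,0,0]
  fingers: [-1,-1,-1,-1]

```text
time_s: 14.32
tcp_pos: [0.4277, 0.0333, 0.091]
ee_rot: [3.141, 0.002, 2.942]
ft_force: [0.6, -0.7, 0.3]
finger_gap: 0.0209
gripper_force: 0.0
```

Run:
```python
from h import *
o=r.observe();t=o["tcp_pos"];O=np.array([.566,.0057]);a=np.radians(-11.5);Rz=np.array([[np.cos(a),-np.sin(a)],[np.sin(a),np.cos(a)]])
print(t,o["ee_rot"],o["finger_gap"],"tcp ch",((t[:2]-O)@Rz*1000).round(1))
i=r.camera_info("wrist");im=r.read_camera("wrist");g=im.astype(int)
m=((g.max(2)>85)&(g.max(2)-g.min(2)<25)).astype(np.uint8)
n,l,s,cc=cv2.connectedComponentsWithStats(m)
for k in range(1,n):
    if s[k,4]<600 or s[k,1]>330: continue
    ys,xs=np.where(l==k);L=((ray("wrist",np.c_[xs,ys],.078,i)[:,:2]-O)@Rz*1000).astype(np.float32)
    print(s[k],cv2.minAreaRect(L))
```

```text
[0.42769424 0.03328997 0.09095993] [3.14120217e+00 1.70785103e-03 2.94159328e+00] 0.02087058976251369 tcp ch [-141.    -0.5]
[ 259  290   44   38 1545] ((-84.4646987915039, 0.22614479064941406), (33.101112365722656, 32.477684020996094), 89.99493408203125)
```

The rib reads centred (y ≈ 0, yaw ≈ 0) with its rear edge at x ≈ −101, so the pack centre is at about −66 mm. I'll lower the shut fingers behind it and approach.

Request:
apply_moves:
  travel:
    - [0,0,0.3]
    - [0,0,0.6]
    - [0,0,0.71]
    - [0,0,0.71]
    - [-0.04,0,0.71]
    - [-0.04,0,0.71]
  twist:
    - [0,0,0]
    - [0,0,0]
    - [0,0,0]
    - [0,0,0]
    - [0,0,0]
    - [0,0,0]
  fingers: [-1,-1,-1,-1,-1,-1]

```text
time_s: 15.12
tcp_pos: [0.4325, 0.0323, 0.0065]
ee_rot: [3.141, 0.003, 2.941]
ft_force: [0.3, 0.5, 0.4]
finger_gap: 0.0003
gripper_force: 0.0
```

Request:
apply_moves:
  travel:
    - [-0.05,0,0]
    - [-0.1,0,0]
    - [-0.15,0,0]
    - [-0.2,0,0]
    - [-0.25,0,0]
    - [-0.3,0,0]
    - [-0.3,0,0]
  twist:
    - [0,0,0]
    - [0,0,0]
    - [0,0,0]
    - [0,0,0]
    - [0,0,0]
    - [0,0,0]
    - [0,0,0]
  fingers: [-1,-1,-1,-1,-1,-1,-1]

```text
time_s: 16.0
tcp_pos: [0.4671, 0.0251, 0.0055]
ee_rot: [3.141, 0.001, 2.941]
ft_force: [0.7, 0.7, 0.7]
finger_gap: 0.0004
gripper_force: 0.0
```

```bash
cat > chk.py <<'E'
from h import *
O=np.array([.566,.0057]);a=np.radians(-11.5);Rz=np.array([[np.cos(a),-np.sin(a)],[np.sin(a),np.cos(a)]])
o=r.observe();t=o["tcp_pos"];i=r.camera_info("wrist")
print("t",o["time_s"],"tcp ch",((t[:2]-O)@Rz*1000).round(1),t[2],"F ch",(o["ft_force"][:2]@Rz).round(1))
g=r.read_camera("wrist").astype(int)
m=((g.max(2)>85)&(g.max(2)-g.min(2)<25)).astype(np.uint8)
n,l,s,cc=cv2.connectedComponentsWithStats(m)
for k in range(1,n):
    if s[k,4]<400 or s[k,1]>330 or s[k,0]>330 or s[k,0]<200: continue
    ys,xs=np.where(l==k);L=((ray("wrist",np.c_[xs,ys],.078,i)[:,:2]-O)@Rz*1000)
    print("grey wrist",s[k],"x",L[:,0].min().round(1),L[:,0].max().round(1),"y",L[:,1].min().round(1),L[:,1].max().round(1))
for cam in("top","scene"):
    g=r.read_camera(cam).astype(int)
    m=((g.max(2)>85)&(g.max(2)-g.min(2)<25)).astype(np.uint8)
    n,l,s,cc=cv2.connectedComponentsWithStats(m)
    for k in range(1,n):
        if s[k,4]<60: continue
        ys,xs=np.where(l==k);L=((ray(cam,np.c_[xs,ys],.078)[:,:2]-O)@Rz*1000)
        if abs(L[:,1].mean())<25 and -130<L[:,0].mean()<60: print("grey",cam,s[k],"x",L[:,0].min().round(1),L[:,0].max().round(1),"y",L[:,1].min().round(1),L[:,1].max().round(1))
    R=((g[:,:,0]>150)&(g[:,:,1]<70)&(g[:,:,2]<70))
    ys,xs=np.where(R);L=((ray(cam,np.c_[xs,ys],.045)[:,:2]-O)@Rz*1000);q=(abs(L[:,0])<130)&(abs(L[:,1])<85)
    if q.any(): print("red",cam,q.sum(),L[q].min(0).round(1),L[q].max(0).round(1))
E
python3 chk.py
```

```text
t 16.0 tcp ch [-100.8   -0.7] 0.005482243528881721 F ch [0.5 0.8]
red top 50 [22.1 33.4] [37.1 56.6]
grey scene [251 214  13  22 282] x -75.0 -6.3 y -17.9 15.6
red scene 62 [-59.9 -61. ] [37.3 58.8]
```

The scene view puts the pack centre at about x = −41 in the bay, so the push is working with little friction. I'll advance on until the latch is felt.

Request:
apply_moves:
  travel:
    - [-0.05,0.005,0]
    - [-0.1,0.005,0]
    - [-0.15,0.005,0]
    - [-0.2,0.005,0]
    - [-0.2,0.005,0]
  twist:
    - [0,0,0]
    - [0,0,0]
    - [0,0,0]
    - [0,0,0]
    - [0,0,0]
  fingers: [-1,-1,-1,-1,-1]

```text
time_s: 16.77
tcp_pos: [0.4908, 0.0209, 0.0056]
ee_rot: [3.141, 0.001, 2.941]
ft_force: [-0.1, 0.1, -0.4]
finger_gap: 0.0004
gripper_force: 0.0
```

Request:
apply_moves:
  travel:
    - [-0.03,0,0]
    - [-0.06,0,0]
    - [-0.08,0,0]
    - [-0.08,0,0]
  twist:
    - [0,0,0]
    - [0,0,0]
    - [0,0,0]
    - [0,0,0]
  fingers: [-1,-1,-1,-1]

```text
time_s: 17.27
tcp_pos: [0.4997, 0.0191, 0.0055]
ee_rot: [3.141, 0.001, 2.941]
ft_force: [-0.0, 0.4, 0.4]
finger_gap: 0.0005
gripper_force: 0.0
```

```bash
python3 chk.py
```

```text
t 17.275 tcp ch [-67.6  -0.1] 0.0055207907539765524 F ch [-0.1  0.4]
red top 6 [34.6 46.4] [36.6 59. ]
grey scene [251 224  13  22 285] x -41.8 24.9 y -17.4 15.5
red scene 63 [-59.9 -61. ] [37.3 58.8]
```

Request:
apply_moves:
  travel:
    - [-0.02,0,0]
    - [-0.04,0,0]
    - [-0.05,0,0]
  twist:
    - [0,0,0]
    - [0,0,0]
    - [0,0,0]
  fingers: [-1,-1,-1]

```text
time_s: 17.8
tcp_pos: [0.5051, 0.0179, 0.0054]
ee_rot: [-3.142, -0.0, 2.941]
ft_force: [-1.2, -0.6, 1.8]
finger_gap: 0.0003
gripper_force: 1.0
```

Request:
apply_moves:
  travel:
    - [-0.02,0,0]
    - [-0.03,0,0]
    - [-0.04,0,0]
  twist:
    - [0,0,0]
    - [0,0,0]
    - [0,0,0]
  fingers: [-1,-1,-1]

```text
time_s: 18.18
tcp_pos: [0.5089, 0.0168, 0.0052]
ee_rot: [-3.141, -0.002, 2.941]
ft_force: [-4.8, -1.5, 1.6]
finger_gap: 0.0001
gripper_force: 2.1
```

Request:
apply_moves:
  travel:
    - [-0.01,0,0]
    - [-0.02,0,0]
    - [-0.03,0,0]
  twist:
    - [0,0,0]
    - [0,0,0]
    - [0,0,0]
  fingers: [-1,-1,-1]

```text
time_s: 18.55
tcp_pos: [0.513, 0.0162, 0.0053]
ee_rot: [-3.141, -0.001, 2.941]
ft_force: [-5.1, -1.4, -1.1]
finger_gap: 0.0006
gripper_force: 2.2
```

The tooth is now working the latch (about 5 N), so I'll switch to smaller steps.

Request:
apply_moves:
  travel:
    - [-0.01,0,0]
    - [-0.02,0,0]
    - [-0.02,0,0]
  twist:
    - [0,0,0]
    - [0,0,0]
    - [0,0,0]
  fingers: [-1,-1,-1]

```text
time_s: 18.92
tcp_pos: [0.516, 0.0158, 0.0055]
ee_rot: [3.141, 0.0, 2.941]
ft_force: [-3.8, -0.0, -0.6]
finger_gap: 0.0001
gripper_force: 1.8
```

Request:
apply_moves:
  travel:
    - [-0.01,0,0]
    - [-0.02,0,0]
    - [-0.02,0,0]
  twist:
    - [0,0,0]
    - [0,0,0]
    - [0,0,0]
  fingers: [-1,-1,-1]

```text
time_s: 19.3
tcp_pos: [0.519, 0.0153, 0.0057]
ee_rot: [3.141, 0.002, 2.941]
ft_force: [-1.9, -0.3, -0.6]
finger_gap: 0.0007
gripper_force: 1.1
```

```bash
python3 chk.py
```

```text
t 19.3 tcp ch [-48.    0.1] 0.005740216217633445 F ch [-1.8 -0.6]
grey scene [250 230  14  23 309] x -22.4 46.1 y -19.8 15.5
red scene 58 [-59.9 -61. ] [46.4 61.5]
```

Request:
apply_moves:
  travel:
    - [-0.01,0,0]
    - [-0.015,0,0]
    - [-0.015,0,0]
  twist:
    - [0,0,0]
    - [0,0,0]
    - [0,0,0]
  fingers: [-1,-1,-1]

```text
time_s: 19.82
tcp_pos: [0.5199, 0.015, 0.0056]
ee_rot: [3.141, 0.0, 2.941]
ft_force: [-3.0, 0.7, 1.2]
finger_gap: 0.0003
gripper_force: 1.7
```

Request:
apply_moves:
  travel:
    - [-0.01,0,0]
    - [-0.01,0,0]
  twist:
    - [0,0,0]
    - [0,0,0]
  fingers: [-1,-1]

```text
time_s: 20.08
tcp_pos: [0.5212, 0.0147, 0.0055]
ee_rot: [3.141, 0.0, 2.941]
ft_force: [-2.7, 1.7, 1.3]
finger_gap: 0.0
gripper_force: 1.6
```

Request:
apply_moves:
  travel:
    - [-0.01,0,0]
    - [-0.01,0,0]
  twist:
    - [0,0,0]
    - [0,0,0]
  fingers: [-1,-1]

```text
time_s: 20.32
tcp_pos: [0.5219, 0.0145, 0.0054]
ee_rot: [-3.142, -0.001, 2.942]
ft_force: [-4.4, 2.6, 1.9]
finger_gap: 0.0006
gripper_force: 2.3
```

Request:
apply_moves:
  travel:
    - [-0.01,0,0]
    - [-0.01,0,0]
  twist:
    - [0,0,0]
    - [0,0,0]
  fingers: [-1,-1]

```text
time_s: 20.58
tcp_pos: [0.5225, 0.0143, 0.0053]
ee_rot: [-3.141, -0.002, 2.941]
ft_force: [-6.1, 2.3, 2.7]
finger_gap: 0.0004
gripper_force: 3.1
```

Request:
apply_moves:
  travel:
    - [-0.01,0,0]
    - [-0.01,0,0]
  twist:
    - [0,0,0]
    - [0,0,0]
  fingers: [-1,-1]

```text
time_s: 20.82
tcp_pos: [0.5229, 0.0141, 0.0052]
ee_rot: [-3.141, -0.003, 2.941]
ft_force: [-8.3, 2.0, 3.8]
finger_gap: 0.0008
gripper_force: 3.9
```

```bash
python3 chk.py
```

```text
t 20.825 tcp ch [-43.9  -0.3] 0.005196597038432664 F ch [-8.5  0.3]
grey scene [250 231  14  23 317] x -19.2 49.2 y -19.8 15.5
red scene 57 [-59.9 -61. ] [49.4 61.5]
```

Request:
apply_moves:
  travel:
    - [-0.01,0,0]
    - [-0.01,0,0]
  twist:
    - [0,0,0]
    - [0,0,0]
  fingers: [-1,-1]

```text
time_s: 21.22
tcp_pos: [0.5234, 0.014, 0.0051]
ee_rot: [-3.141, -0.004, 2.941]
ft_force: [-9.5, 3.1, 4.5]
finger_gap: 0.0009
gripper_force: 4.7
```

Request:
apply_moves:
  travel:
    - [-0.005,0,0]
    - [-0.005,0,0]
  twist:
    - [0,0,0]
    - [0,0,0]
  fingers: [-1,-1]

```text
time_s: 21.48
tcp_pos: [0.5235, 0.0139, 0.005]
ee_rot: [-3.141, -0.005, 2.941]
ft_force: [-10.6, 3.0, 5.7]
finger_gap: 0.0005
gripper_force: 5.3
```

Request:
apply_moves:
  travel:
    - [-0.005,0,0]
    - [-0.005,0,0]
  twist:
    - [0,0,0]
    - [0,0,0]
  fingers: [-1,-1]

```text
time_s: 21.72
tcp_pos: [0.5241, 0.0137, 0.0049]
ee_rot: [-3.141, -0.005, 2.941]
ft_force: [-10.4, 2.4, 4.5]
finger_gap: 0.0004
gripper_force: 5.0
```

Request:
apply_moves:
  travel:
    - [-0.005,0,0]
    - [-0.005,0,0]
  twist:
    - [0,0,0]
    - [0,0,0]
  fingers: [-1,-1]

```text
time_s: 21.98
tcp_pos: [0.5243, 0.0137, 0.0049]
ee_rot: [-3.141, -0.006, 2.941]
ft_force: [-10.7, 3.8, 5.6]
finger_gap: 0.0004
gripper_force: 5.6
```

```bash
python3 chk.py
```

```text
t 21.975 tcp ch [-42.5  -0.5] 0.004917825969848209 F ch [-11.2   1.6]
grey scene [250 232  14  22 305] x -16.0 49.2 y -19.8 15.5
red scene 61 [-59.9 -61. ] [52.5 58.8]
```

The red latch is back to its closed extent in the scene view (58.8 against 61.5 when open), and the force dipped. I'll push on to about 14 N to be sure.

Request:
apply_moves:
  travel:
    - [-0.007,0,0]
    - [-0.007,0,0]
  twist:
    - [0,0,0]
    - [0,0,0]
  fingers: [-1,-1]

```text
time_s: 22.38
tcp_pos: [0.5247, 0.0135, 0.0049]
ee_rot: [-3.141, -0.007, 2.941]
ft_force: [-11.0, 3.0, 6.2]
finger_gap: 0.0005
gripper_force: 6.2
```

Request:
apply_moves:
  travel:
    - [-0.005,0,0]
    - [-0.005,0,0]
  twist:
    - [0,0,0]
    - [0,0,0]
  fingers: [-1,-1]

```text
time_s: 22.62
tcp_pos: [0.5249, 0.0135, 0.0048]
ee_rot: [-3.14, -0.007, 2.941]
ft_force: [-12.9, 3.7, 6.2]
finger_gap: 0.0006
gripper_force: 6.7
```

The push along the bay is 13.4 N. I'll back off and check that the pack is held.

Request:
apply_moves:
  travel:
    - [0.02,0,0]
    - [0.06,0,0]
    - [0.15,0,0]
    - [0.3,0,0]
    - [0.3,0,0]
  twist:
    - [0,0,0]
    - [0,0,0]
    - [0,0,0]
    - [0,0,0]
    - [0,0,0]
  fingers: [-1,-1,-1,-1,-1]

```text
time_s: 23.25
tcp_pos: [0.4927, 0.0204, 0.0056]
ee_rot: [-3.141, -0.0, 2.942]
ft_force: [-0.1, 0.7, 0.9]
finger_gap: 0.0004
gripper_force: 0.0
```

```bash
python3 chk.py
```

```text
t 23.25 tcp ch [-74.8  -0.2] 0.005578145949970706 F ch [-0.3  0.7]
red top 45 [27.2 28.9] [50. 59.]
grey scene [250 231  14  23 317] x -19.2 49.2 y -19.8 15.5
red scene 63 [-59.9 -61. ] [52.5 58.8]
```

Request:
apply_moves:
  travel:
    - [0.2,0,-0.2]
    - [0.4,0,-0.6]
    - [0.4,0,-1]
    - [0.4,0,-1]
    - [0.4,0,-1]
  twist:
    - [0,0,0]
    - [0,0,0]
    - [0,0,0]
    - [0,0,0]
    - [0,0,0]
  fingers: [-1,-1,-1,-1,-1]

```text
time_s: 24.02
tcp_pos: [0.447, 0.0297, 0.1254]
ee_rot: [3.141, 0.001, 2.941]
ft_force: [-1.1, 0.2, -0.8]
finger_gap: 0.0006
gripper_force: 0.0
```

Request:
apply_moves:
  travel:
    - [0,0.4,0]
    - [0,0.8,0]
    - [0,1,0]
    - [0,1,0]
  twist:
    - [0,0,0]
    - [0,0,0]
    - [0,0,0]
    - [0,0,0]
  fingers: [-1,-1,-1,-1]

```text
time_s: 24.52
tcp_pos: [0.47, 0.1484, 0.1238]
ee_rot: [-3.14, -0.002, 2.944]
ft_force: [0.1, 0.4, -0.4]
finger_gap: 0.0003
gripper_force: 0.0
```

Request:
apply_moves:
  travel:
    - [0,0.4,0]
    - [0,0.8,0]
    - [0,1,0]
    - [0,1,0]
  twist:
    - [0,0,0]
    - [0,0,0]
    - [0,0,0]
    - [0,0,0]
  fingers: [-1,-1,-1,-1]

```text
time_s: 25.02
tcp_pos: [0.494, 0.265, 0.1245]
ee_rot: [-3.14, -0.001, 2.943]
ft_force: [-0.6, -1.1, 0.2]
finger_gap: 0.0007
gripper_force: 0.0
```

```bash
python3 chk.py
python3 - <<'E'
from h import *
O=np.array([.5644,.005]);a=np.radians(-11.5);Rz=np.array([[np.cos(a),-np.sin(a)],[np.sin(a),np.cos(a)]])
def reds(im,lab):
    g=im.astype(int);R=((g[:,:,0]>130)&(g[:,:,1]<80)&(g[:,:,2]<80)).astype(np.uint8);R[:140]=0;R[200:]=0;R[:,:250]=0;R[:,310:]=0
    n,l,s,c=cv2.connectedComponentsWithStats(R)
    for k in range(1,n):
        ys,xs=np.where(l==k);L=(ray("top",np.c_[xs,ys],.045)[:,:2]-O)@Rz*1000
        print(lab,s[k],L.min(0).round(1),L.max(0).round(1))
reds(cv2.imread("pics/top0.png")[:,:,::-1],"start");im=r.read_camera("top");reds(im,"now")
g=im.astype(int);m=((g.max(2)>85)&(g.max(2)-g.min(2)<25)).astype(np.uint8)*255
n,l,s,c=cv2.connectedComponentsWithStats(m)
for k in range(1,n):
    if 150<s[k,4]<2000 and 250<c[k][0]<330 and 130<c[k][1]<240:
        ys,xs=np.where(l==k);print("grey",s[k],cv2.minAreaRect(((ray("top",np.c_[xs,ys],.078)[:,:2]-O)@Rz*1000).astype(np.float32)))
E
```

```text
t 25.025 tcp ch [-122.3  239.8] 0.12450792945735578 F ch [-0.4 -1.2]
grey top [282 160  19  30 402] x -23.0 45.7 y -19.3 14.7
red top 70 [-87.1 -62.8] [50.  56.6]
grey scene [250 231  14  23 315] x -19.2 49.2 y -19.8 15.5
red scene 63 [-59.9 -61. ] [52.5 58.7]
start [268 163  12   9  63] [21. 32.] [39.4 60. ]
now [268 159  14  13  79] [21.  29.5] [54. 60.]
grey [282 160  19  30 402] ((12.759727478027344, -1.2911949157714844), (33.98162078857422, 68.71747589111328), 89.98905181884766)
```

The latch is at its closed extent (y max 60, as at the start). The pack sits flat with its tooth ahead of the latch, yaw ≈ 0 and the arm clear, so I'm handing in.

```bash
python3 -c "
from rig import r
print(r.close_job())"
```

```text
the job is handed in; nothing more can be done
None
```

I pushed the battery pack in until the latch closed behind its tooth, let go and handed the job in at about 25 s. The cameras show it latched, flat and in line, and the push peaked at about 13 N; I did not re-measure the jar, screwdriver or tape measure, and the hand-in returned no verdict.

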